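# Ratchet a glue-up clamp shut on a model's base

## Task

Close the glue-up clamp on the two wooden base halves, using its ratchet wrench only: flip the direction lever clockwise to tighten, then swing the wrench handle counter-clockwise (seen from above) close to its stop to feel that it free-wheels and the jaw stays put, then work it clockwise, stroke by stroke. Squeeze the halves tight together against the fence, firmly (about 30 N) but never more than 55 N, never back the jaw off, leave the lever at tighten, let go, and do not disturb the windmill, the matchbox or the glue bottle.

Things in the scene. Friction and masses are not known exactly. Their poses are not given: they have to be found in the camera images.
- clamp: The glue-up clamp, fixed to the table: a white chipboard bed 130 (x) x 330 (y) x 12 mm. Origin on the table directly below the wrench's turning axis; +y runs along the bed from the grey drive housing (76 x 76 mm, top 58 mm above the table) past jaw, half A, half B to the fence (bed spans y -62 to +268 mm). The wrench handle points to -x at joint 0. The bed may be yawed.
- fence: Dark wooden stop bar 100 x 26 x 40 mm bolted on the bed. Origin at the middle of the bottom edge of the face that looks at the halves (that face is the plane y = 0 of its frame). Its place along the bed differs from start to start.
- jaw (a joint): Travel of the jaw (m): 0 at the start, grows as the jaw closes towards the fence (+y of the clamp), range -0.014 to 0.036. A rack moves it 12 mm for each radian that the toothed wheel under the wrench turns (clockwise closes). Friction in the drive (0.6 N m at the wheel) keeps the jaw where it is left, also under load.
- pad: Black rubber pressure pad, 64 wide x 8 thick x 26 mm tall, on springs 9 mm in front of the steel jaw. Origin at the middle of its back face, on the bed; its pressing face is 8 mm further towards +y of the clamp. The springs give 7 N per mm and bottom after 9 mm (63 N); beyond that the force climbs very steeply.
- half_a: Loose wooden half of a model's base, 80 (x) x 64 (y) x 22 mm, topped with match sticks, 0.11 kg, lying on the bed next to the pad. Origin at the centre of its underside. Gaps between pad, halves and fence add up to 9 to 17 mm at the start.
- half_b: The other, identical half, between half A and the fence. Origin at the centre of its underside.
- wrench (a joint): Swing of the ratchet wrench (rad) about the vertical axis: positive = clockwise from above, 0 = handle towards -x of the clamp, stops at -0.75 and +0.75; at the start between -0.15 and 0.45. The wheel has 16 teeth, so up to 0.4 rad of a stroke is lost before it catches.
- wrench_axis (a point): Point on the wrench's turning axis, at the top of its head, 78 mm above the table. Felt at the knob along its circle, with the handle halted: free-wheeling under 1.5 N (clicks to 4 N in motion); driving the jaw in the open about 4 N (6 N in motion); pad pressing with 18 N about 6.5 N, 30 N about 8 N, 55 N about 10.5 N.
- knob_center (a point): Centre of the upright wooden knob at the end of the handle, 105 mm from the turning axis, 103 mm above the table. The knob is a 24 mm cylinder 46 mm tall (80 to 126 mm above the table), spinning freely about its own vertical axis; it is the place to hold the wrench, from above.
- lever (a joint): Direction lever of the ratchet (rad), on top of the wrench: positive (clockwise from above about its own pivot) = the wrench drives clockwise and tightens, negative = it drives counter-clockwise and backs the jaw off. It springs over centre to either side, range -0.34 to 0.34; it rests between 0.09 and 0.34 to either side, depending on how the pawl sits on the teeth. Starts negative. About 1 N at its fin flips it.
- lever_tip (a point): Middle of the lever's upright dark steel fin, 18 long (towards the pivot) x 6 wide x 24 mm tall (84 to 108 mm above the table), 34 mm from the lever's pivot and near the wrench's turning axis. This point is 98 mm above the table.
- lever_pivot (a point): Point on the lever's vertical pivot axis, 98 mm above the table; the pivot sits on the handle, 48 mm from the wrench's turning axis towards the knob.
- windmill: Bystander: model windmill of match sticks, 85 x 85 mm base, 130 mm tall. Origin under its centre.
- matchbox: Bystander: matchbox 53 x 36 x 15 mm. Origin under its centre.
- glue: Bystander: white glue bottle, 44 mm across, 120 mm tall. Origin under its centre.
Things that resemble listed ones, but are neither listed nor needed, are in the scene too. Leave any blue or red look-alike of the half_a alone.

How it is judged:
By the outcome, as a careful person would: the job done as asked, in the order asked, and still so for the second after the job is handed in, with the robot touching nothing.
It also fails if it takes over 64 s, if anything falls off the work surface, if the arm or the gripper's body presses on something with over 40 N, if the wrist force passes 120 N, or if a joint passes its speed limit or range.

## Robot

A 6-joint arm with a two-finger parallel gripper is mounted at the origin on the work surface. World frame = base frame: x ahead of the robot, y to its left, z up, the work surface at z = 0. Lengths are in m, angles in rad, forces in N, time in s.
With the tool pointing down it reaches from about 0.35 to 0.775 m from the base axis. Payload 7.3 kg.
Tool frame: the origin (TCP) lies on the centre line of the jaws, within the pads' length; the fingertips stand 17 mm ahead of it and the grasp point (between the pads) lies 2 mm behind it (robot.tcp_to_tips is the distance from the TCP to the fingertips, in m); z points along the fingers, y is the line along which they close (so a half turn about z gives the same grasp; the last joint's range is limited). The gripper opens to 92 mm and grips with 3 to 60 N. Pads are 19 mm wide; open, the fingers measure 130 mm over their backs; the gripper's body (75 mm by 190 mm) begins 47 mm behind the grasp point.
Start: joints at [-1.355, 0.342, 1.524, -0, 1.275, -0.146], TCP at [0.186, -0.491, 0.244] pointing down, gripper open.
Joint ranges: [-2.53, 2.53], [-0.77, 2.02], [0.04, 2.7], [-1, 4.14], [0.28, 2.66], [-3.11, 3.11]. Speed limits (rad/s): [2.57, 2.57, 3.14, 3.14, 3.14, 3.14].

## Interface

Orientations are given as [roll, pitch, yaw] about the fixed x, y, z axes, in that order (R = Rz(yaw) Ry(pitch) Rx(roll)).
In Python, from cell import robot gives the robot as it stands. The module is installed in compiled form; this text tells all that it offers.
- The arm moves only by the tool carry_out, never from a script. Its argument "commands" is a list of rows, each a list of 3 entries, a list of its own where there are three numbers: the shift along the tool's x, y, z in m, then the turn about the tool's z in rad, then the opening, from 0 (shut) to 1 (fully open). In form: [[[dx, dy, dz], yaw, claw], ...]. A call has 1 to 20 rows; each row shifts and turns the commanded pose from where the row before left it, along the tool's axes as they then stand; what a row does not reach is not made up. A row lasts 1/8 s, in which the tool goes at most 62.5 mm and 10.7 degrees, less where a joint would pass 70% of its speed; a pose out of reach is approached as far as the arm can. A call is refused whole if a number of a shift passes 0.0625 or a number of a turn 0.188, either way. A call with a gripper value outside its range is refused whole. The fingers move at their own pace and stop on an object; "newtons" is the grip in N (left out, the last holds). Time passes only in rows, so rows that do not move let the fingers close. It gives the time, the measured TCP pose, the force, the opening and the grip force at its end, in the units of the state.
- robot.observe(): the state, without advancing time (a new reading comes with each control period).
- robot.read_camera(name): name is "side" or "top" or "wrist"; returns a dict with "pixels" (400x640x3 uint8, red, green, blue), "fx", "fy", "cx", "cy" (pixels), "view" (4x4, takes a point from world to camera coordinates); the wrist camera has in their place "T_tool_cam" (4x4, takes a point from camera to tool coordinates, whose origin is the TCP and whose axes are the flange's). Camera axes: x right, y up, looking along -z (the intrinsics and any distortion apply to the point x, -y, -z); pixel columns grow to the right and rows downward; lengths in m; the calibration is good to about 2 mm. The wrist camera is an equidistant fisheye: a pixel r from the principal point sees the ray r / f radians off the axis. A picture is of the moment at which its call begins: read the wrist's pose just before it. There is no depth.
- robot.hand_in(): hands the job in; it is judged then, once.
Trained networks look in a picture, given as the dict that the camera call returned (one of the last four; its "shot" number tells which), for a name from the list of things; names that differ only in an ending like _2 or _b are one class to them, and where a whole thing is asked for, a point or a joint stands for the part that bears it (a point fixed in the world has none). Each returns a list of dicts, best first, with "p" (0 to 1); they miss things now and then, are a little off and sometimes report something else, mostly with a low value. They report only what shows in the picture. A call takes as long as a camera call. They do not tell look-alikes from the thing itself.
- robot.find_in(picture, name): "at" ([column, row] in pixels, amid what is visible of it).
- robot.tip_of(picture, name): "at" ([column, row] in pixels: a listed point, or the origin of a listed thing).
The state is a dict: "time": time; "qpos": joint angles; "qvel": joint speeds; "joint_efforts": joint torques, N m; "tool_pos": TCP position; "tool_rot": TCP orientation; "contact_force": force on the tool from outside, world axes, zero at the start; "torque": the same for the moment, N m; "opening": finger opening in m; "grip_force": force on a finger pad.
Only numpy, scipy, OpenCV 4.12 (cv2) and the standard library are available. Lean on these libraries where they do the work, as an engineer would, in place of code of your own. Each camera call takes 0.05 s, during which the arm holds its last target. There are 200 camera calls.

## Working session

There is one attempt and no reset: what is moved stays moved. The work goes in short steps, Python scripts to look and compute and a tool call to move; the robot and the scene stay as the last step left them, time stands still between calls to the robot, and variables do not carry over. Pictures are saved under pics/ and viewed, at most 10 in all, crops included, and the job is handed in when it is done.

Besides the shell and the picture viewer there is one more tool, called after "Request:" as a command line: name --argument value ..., lists and objects as JSON in quotes. carry_out: Moves the arm, as the interface text tells. Its arguments: {"type":"object","properties":{"commands":{"type":"array"},"newtons":{"type":"number"}},"required":["commands"]}

```bash
mkdir -p pics
cat > h.py <<'E'
import numpy as np, cv2
from cell import robot
def ray(p,uv):
    V=np.array(p["view"]);R=V[:3,:3];o=-R.T@V[:3,3]
    d=np.array([(uv[0]-p["cx"])/p["fx"],-(uv[1]-p["cy"])/p["fy"],-1.])
    return o,R.T@d
def atz(p,uv,z):
    o,d=ray(p,uv);return o+d*(z-o[2])/d[2]
def proj(p,X):
    V=np.array(p["view"]);c=V[:3,:3]@X+V[:3,3]
    return p["cx"]+p["fx"]*c[0]/-c[2],p["cy"]-p["fy"]*c[1]/-c[2]
def tri(a,ua,b,ub):
    o1,d1=ray(a,ua);o2,d2=ray(b,ub)
    s=np.linalg.lstsq(np.c_[d1,-d2],o2-o1,rcond=None)[0]
    P=o1+s[0]*d1;Q=o2+s[1]*d2
    return (P+Q)/2,np.linalg.norm(P-Q)
def save(p,n,crop=None,k=1):
    im=p["pixels"][:,:,::-1]
    if crop: im=im[crop[1]:crop[3],crop[0]:crop[2]]
    cv2.imwrite("pics/"+n,cv2.resize(im,None,fx=k,fy=k,interpolation=cv2.INTER_CUBIC))
E
python3 - <<'E'
from h import *
np.set_printoptions(precision=4,suppress=True)
t=robot.read_camera("top");s=robot.read_camera("side")
save(t,"top.png");save(s,"side.png")
Z=dict(knob_center=.103,wrench_axis=.078,lever_tip=.098,lever_pivot=.098,clamp=0,fence=.012,pad=.012,half_a=.012,half_b=.012,windmill=0,matchbox=0,glue=0)
for n,z in Z.items():
    a=robot.tip_of(t,n)[:3];b=robot.tip_of(s,n)[:3]
    print(n)
    for q in a: print("  top",np.round(q["at"]),round(q["p"],2),atz(t,q["at"],z))
    for q in b: print("  side",np.round(q["at"]),round(q["p"],2),atz(s,q["at"],z))
    if a and b: print("  tri",*tri(t,a[0]["at"],s,b[0]["at"]))
print(robot.observe(), {k:getattr(robot,k) for k in dir(robot) if k.startswith("tcp")})
E
```

```text
knob_center
  top [331. 230.] 0.67 [ 0.5008 -0.0637  0.103 ]
  side [365. 190.] 0.61 [ 0.4947 -0.0645  0.103 ]
  tri [ 0.4976 -0.0638  0.1039] 0.0061279011373009526
wrench_axis
  top [334. 196.] 0.6 [ 0.5958 -0.07    0.078 ]
  side [329. 184.] 0.91 [ 0.6044 -0.0739  0.078 ]
  tri [ 0.5986 -0.0692  0.0834] 0.007831655212172049
lever_tip
  top [335. 194.] 0.39 [ 0.598  -0.0715  0.098 ]
  side [333. 178.] 0.41 [ 0.5942 -0.0847  0.098 ]
  tri [ 0.5919 -0.0708  0.1141] 0.005188921688901938
lever_pivot
  top [337. 197.] 0.29 [ 0.5896 -0.0777  0.098 ]
  side [330. 204.] 0.72 [0.5688 0.0096 0.098 ]
  side [348. 188.] 0.64 [ 0.5435 -0.0616  0.098 ]
  tri [ 0.6099 -0.0859 -0.0269] 0.01136970079127749
clamp
  top [332. 200.] 0.69 [ 0.6023 -0.0692  0.    ]
  side [327. 201.] 0.98 [ 0.6116 -0.0738  0.    ]
  tri [ 0.6052 -0.0683  0.0071] 0.008459631624508968
fence
  top [257. 191.] 0.78 [0.6185 0.1461 0.012 ]
  side [296. 261.] 0.88 [0.6105 0.1596 0.012 ]
  tri [ 0.6203  0.148  -0.0101] 0.00598822902441885
pad
  top [305. 195.] 0.39 [0.6117 0.0095 0.012 ]
  side [316. 218.] 0.6 [0.6149 0.0096 0.0
[... 1051 characters left out ...]
3308  0.0004] 0.0050438611535406725
glue
  top [422. 199.] 0.68 [ 0.6104 -0.3286  0.    ]
  side [356. 147.] 0.77 [ 0.6014 -0.3303  0.    ]
  tri [ 0.6054 -0.3283  0.0023] 0.008907491110438485
{'time': 1.3, 'qpos': array([-1.355 ,  0.342 ,  1.5241, -0.    ,  1.2754, -0.146 ]), 'qvel': array([-0.001 ,  0.0001,  0.0005, -0.0004, -0.0005, -0.    ]), 'joint_efforts': array([  0.0005, -43.1146, -24.4477,   0.0717,   0.0483,  -0.    ]), 'tool_pos': array([ 0.1859, -0.491 ,  0.2437]), 'tool_rot': array([3.1415, 0.    , 0.3618]), 'contact_force': array([-0.2353, -0.0901, -0.303 ]), 'torque': array([-0.0114, -0.0416, -0.0051]), 'grip_force': 0.0, 'opening': 0.09144237559910837} {'tcp_to_tips': 0.017}
```

View images.

Run:
```python
from h import *
a=cv2.imread("pics/top.png")[140:290,220:450]; b=cv2.imread("pics/side.png")[130:280,230:430]
cv2.imwrite("pics/c1.png",np.vstack([cv2.resize(a[20:110,:200],(800,360),interpolation=cv2.INTER_CUBIC)[:240*2],cv2.resize(b[:110],(436,240),interpolation=cv2.INTER_CUBIC) if 0 else cv2.resize(b[30:90,:200],(800,240),interpolation=cv2.INTER_CUBIC)]))
```

```text
(no output)
```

View pics/top.png

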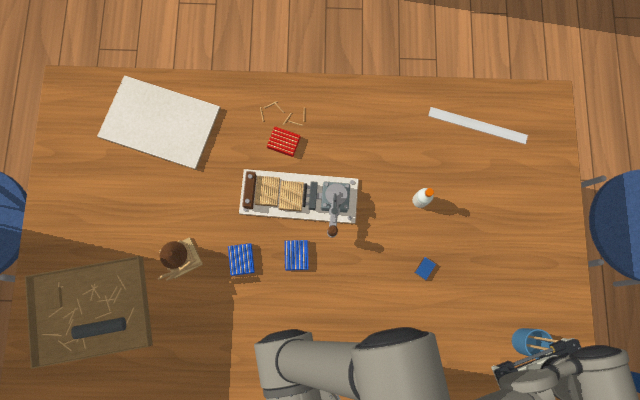

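View pics/c1.png

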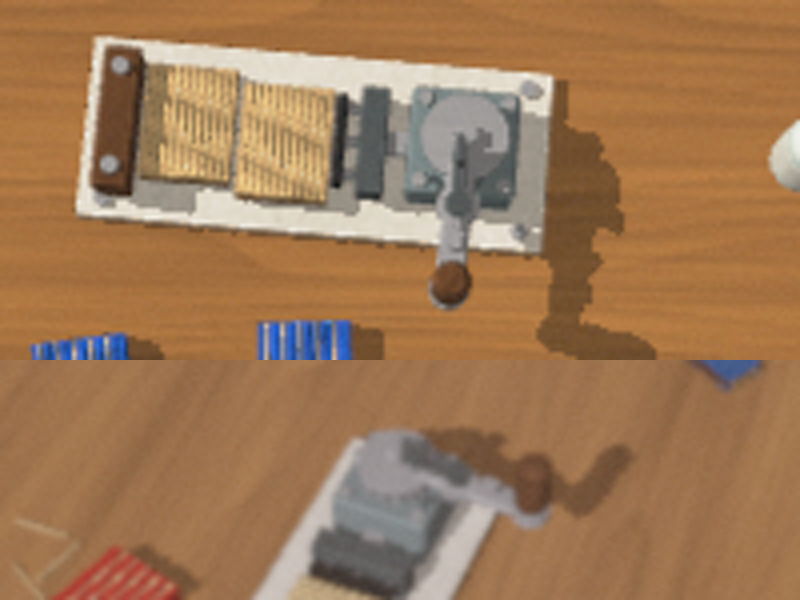

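Top view: axis at about (336,194), knob (333,231), lever pivot (334,211), and lever fin near (335,196). The clamp is yawed about -0.08 rad and the wrench is near 0. The real halves are the natural-wood ones on the white bed at (290,194) and (266,191). The blue (241,259), (297,254) and red (284,141) ones are look-alikes, and c1.png is the enlarged crop that confirms this.

I'll move above the lever, turning the tool in line with the handle.

Request:
carry_out --commands '[[[0, 0, 0], 0.147, 0.5], [[0, 0, 0], 0.147, 0.5], [[0, 0, 0], 0.147, 0.5], [[0.0326, -0.045, 0], 0, 0.5], [[0.0326, -0.045, 0], 0, 0.5], [[0.0326, -0.045, 0], 0, 0.5], [[0.0326, -0.045, 0], 0, 0.5], [[0.0326, -0.045, 0], 0, 0.5], [[0.0326, -0.045, 0], 0, 0.5], [[0.0326, -0.045, 0], 0, 0.5], [[0.0326, -0.045, 0], 0, 0.5], [[0.0326, -0.045, 0], 0, 0.5], [[0.0326, -0.045, 0], 0, 0], [[0, 0, 0], 0, 0], [[0, 0, 0], 0, 0], [[0, 0, 0], 0, 0]]'

```text
time: 3.3
tool_pos: [0.5459, -0.0692, 0.2438]
tool_rot: [3.141, 0.0, -0.081]
contact_force: [-0.9, -0.7, -0.8]
opening: 0.0104
grip_force: 0.0
```

```bash
cat >> h.py <<'E'
from scipy.spatial.transform import Rotation as Ro
def wray(p,uv,st):
    v=np.array([(uv[0]-p["cx"])/p["fx"],(uv[1]-p["cy"])/p["fy"]]);th=np.hypot(*v)
    u=v/max(th,1e-9); d=np.array([np.sin(th)*u[0],-np.sin(th)*u[1],-np.cos(th)])
    T=np.array(p["T_tool_cam"]);R=Ro.from_euler("xyz",st["tool_rot"]).as_matrix()
    return R@T[:3,3]+st["tool_pos"],R@T[:3,:3]@d
def watz(p,uv,z,st):
    o,d=wray(p,uv,st);return o+d*(z-o[2])/d[2]
E
python3 - <<'E'
from h import *
np.set_printoptions(precision=4,suppress=True)
st=robot.observe();w=robot.read_camera("wrist")
print(st["time"],st["tool_pos"],st["tool_rot"],st["contact_force"],st["opening"],"\n",w["T_tool_cam"],w["fx"],w["cx"],w["cy"])
for n,z in dict(knob_center=.103,wrench_axis=.078,lever_tip=.098,lever_pivot=.098,pad=.012,fence=.012).items():
    for q in robot.tip_of(w,n)[:2]: print(n,np.round(q["at"],1),round(q["p"],2),watz(w,q["at"],z,st))
save(w,"w1.png")
E
```

```text
3.3 [ 0.5459 -0.0692  0.2438] [ 3.1413  0.0002 -0.0807] [-0.8729 -0.6892 -0.7732] 0.010403602410095204 
 [[-0.0008  0.9559  0.2938  0.0804]
 [ 1.      0.0013 -0.0013 -0.0009]
 [-0.0016  0.2938 -0.9559 -0.1422]
 [ 0.      0.      0.      1.    ]] 309.70691628693146 317.32450169810903 202.20717742730452
knob_center [317.4 244.4] 0.57 [ 0.4952 -0.0647  0.103 ]
wrench_axis [319.3 132.3] 0.63 [ 0.6036 -0.0755  0.078 ]
lever_tip [312.2 148.6] 0.7 [ 0.5903 -0.0676  0.098 ]
lever_tip [216.3 135.3] 0.33 [0.6126 0.0228 0.098 ]
lever_pivot [317.1 181.7] 0.78 [ 0.5583 -0.0696  0.098 ]
pad [249.8 130.8] 0.74 [0.6089 0.0084 0.012 ]
pad [490.4 119.9] 0.39 [ 0.6067 -0.305   0.012 ]
fence [145.  138.3] 0.71 [0.6195 0.1563 0.012 ]
```

View pics/w1.png

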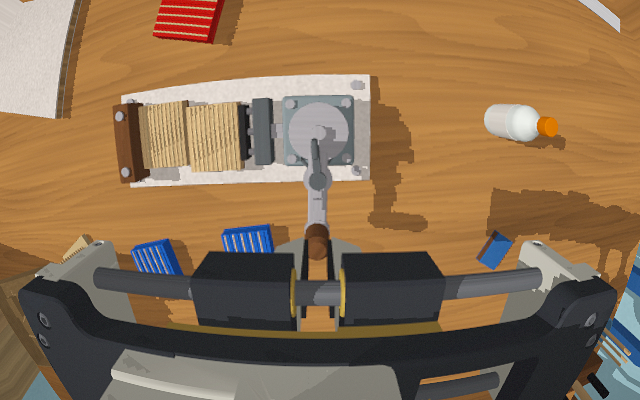

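Request:
carry_out --commands '[[[0.0368, -0.0423, 0], 0, 0], [[0, 0, 0.05], 0, 0], [[0, 0, 0.05], 0, 0], [[0, 0, 0.0368], 0, 0], [[0, 0, 0], 0, 0], [[0, 0.006, 0], 0, 0], [[0, 0.005, 0], 0, 0], [[0, 0.004, 0], 0, 0], [[0, 0.004, 0], 0, 0], [[0, 0.003, 0], 0, 0], [[0, 0.003, 0], 0, 0], [[0, 0.003, 0], 0, 0], [[0, 0, 0], 0, 0]]'

```text
time: 5.28
tool_pos: [0.5842, -0.0567, 0.1068]
tool_rot: [-3.141, 0.0, -0.079]
contact_force: [0.9, 2.1, 0.2]
opening: 0.0007
grip_force: 1.0
```

Run:
```python
from h import *
np.set_printoptions(precision=4,suppress=True)
st=robot.observe();w=robot.read_camera("wrist")
print(st["time"],st["tool_pos"],st["tool_rot"],st["contact_force"],st["opening"])
for n,z in dict(knob_center=.103,lever_tip=.098,lever_pivot=.098).items():
    for q in robot.tip_of(w,n)[:2]: print(n,np.round(q["at"],1),round(q["p"],2),watz(w,q["at"],z,st))
save(w,"w2.png",(200,60,460,280),3)
```

```text
5.275 [ 0.5842 -0.0567  0.1068] [-3.1411  0.0002 -0.0794] [0.9081 2.0963 0.1531] 0.0006647281497691026
lever_tip [353.2 251.9] 0.79 [ 0.5884 -0.0759  0.098 ]
```

View pics/w2.png

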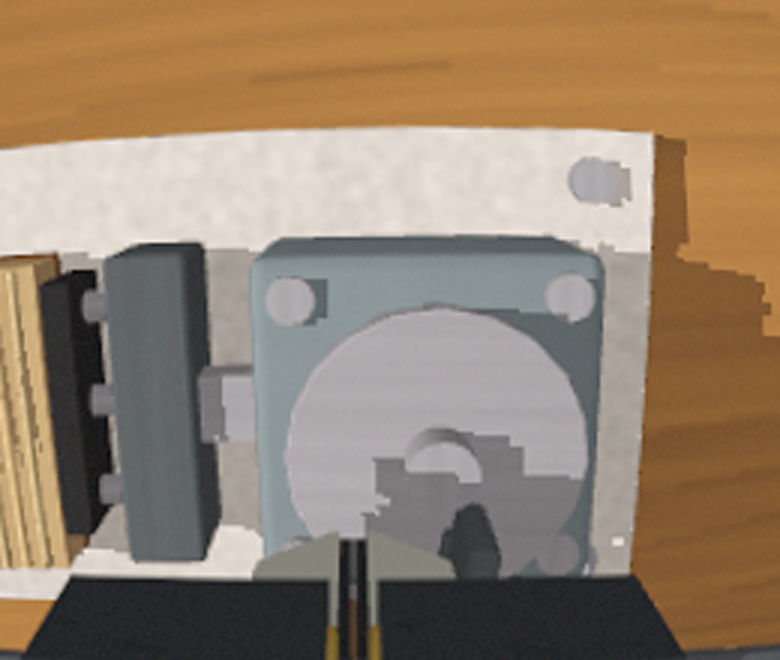

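The fin at (470,540) in the crop is just past centre. I'll push a little more, lift away and look.

Request:
carry_out --commands '[[[0, 0.003, 0], 0, 0], [[0, 0.002, 0], 0, 0], [[0, 0, 0], 0, 0], [[0, -0.02, 0], 0, 0], [[0, 0, -0.05], 0, 0.5], [[-0.05, 0, -0.02], 0, 0.6], [[0, 0, 0], 0, 0.6]]'

```text
time: 6.35
tool_pos: [0.5338, -0.0374, 0.1786]
tool_rot: [3.14, -0.001, -0.079]
contact_force: [-0.2, -1.2, -0.3]
opening: 0.026
grip_force: 0.0
```

Run:
```python
from h import *
np.set_printoptions(precision=4,suppress=True)
st=robot.observe();w=robot.read_camera("wrist")
print(st["time"],st["tool_pos"],st["tool_rot"],st["contact_force"],st["opening"])
for n,z in dict(knob_center=.103,lever_tip=.098,lever_pivot=.098,wrench_axis=.078,pad=.012).items():
    for q in robot.tip_of(w,n)[:2]: print(n,np.round(q["at"],1),round(q["p"],2),watz(w,q["at"],z,st))
save(w,"w3.png",(200,60,460,280),3)
```

```text
6.35 [ 0.5338 -0.0374  0.1786] [ 3.1405 -0.0011 -0.0787] [-0.2288 -1.2187 -0.271 ] 0.025982220795547316
knob_center [341.6 257.5] 0.72 [ 0.5004 -0.0534  0.103 ]
lever_tip [369.2 141.7] 0.84 [ 0.5886 -0.079   0.098 ]
lever_tip [355.9 119.7] 0.42 [ 0.6052 -0.0703  0.098 ]
lever_pivot [353.6 182.9] 0.92 [ 0.5587 -0.0659  0.098 ]
lever_pivot [223.9 124.8] 0.53 [0.6106 0.0257 0.098 ]
wrench_axis [357.6 120.6] 0.63 [ 0.6036 -0.074   0.078 ]
pad [266.8 119.9] 0.61 [0.6089 0.0073 0.012 ]
```

View pics/w3.png

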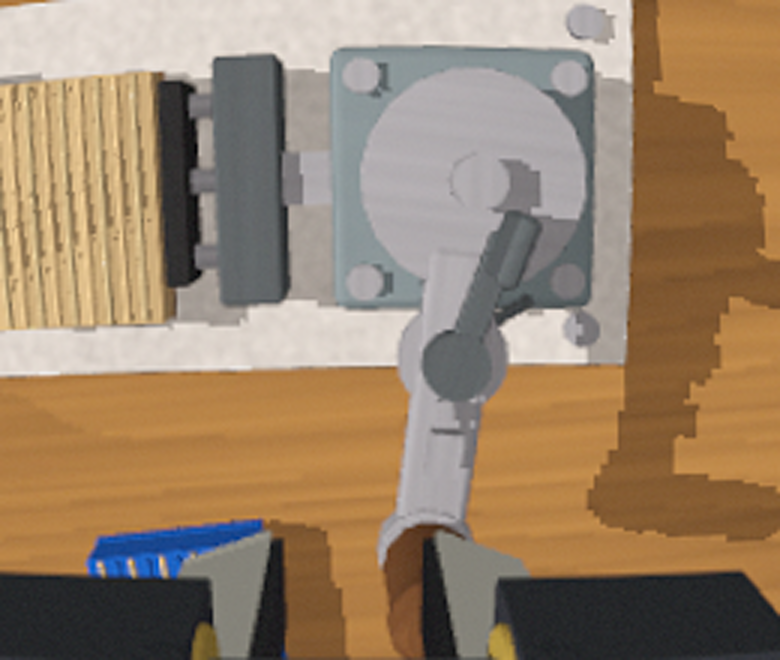

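Lever is flipped to the clockwise side (fin at (515,240) in the crop, pivot (465,365)). The handle now stands at about +0.1 rad, with the knob near (0.500,-0.054). I'll grip the knob next.

Request:
carry_out --commands '[[[-0.0324, 0.0192, 0], 0.11, 0.6], [[0, 0, 0], 0, 0.6], [[0, 0, 0], 0, 0.6], [[0, 0, 0.04], 0, 0.6], [[0, 0, 0.033], 0, 0.6], [[0, 0, 0], 0, 0.1], [[0, 0, 0], 0, 0.1], [[0, 0, 0], 0, 0.1], [[0, 0, 0], 0, 0.1]]' --newtons 12

```text
time: 7.78
tool_pos: [0.5026, -0.0547, 0.1051]
tool_rot: [3.141, -0.003, -0.189]
contact_force: [-0.2, 0.1, 3.5]
opening: 0.0234
grip_force: 12.0
```

Run:
```python
from h import *
np.set_printoptions(precision=4,suppress=True)
st=robot.observe();w=robot.read_camera("wrist")
print(st["time"],st["tool_pos"],st["tool_rot"],st["contact_force"],st["opening"],st["grip_force"])
for n,z in dict(knob_center=.103,lever_tip=.098,lever_pivot=.098,wrench_axis=.078,pad=.012).items():
    for q in robot.tip_of(w,n)[:1]: print(n,np.round(q["at"],1),round(q["p"],2),watz(w,q["at"],z,st))
```

```text
7.775 [ 0.5026 -0.0547  0.1051] [ 3.1414 -0.0026 -0.1891] [-0.1638  0.1074  3.4647] 0.02339059655270996 12.000235319137573
knob_center [314.8 271.5] 0.91 [ 0.5005 -0.0521  0.103 ]
lever_tip [337.3  94.8] 0.88 [ 0.5871 -0.0798  0.098 ]
lever_pivot [315.  160.8] 0.97 [ 0.5576 -0.0633  0.098 ]
wrench_axis [318.   65.6] 0.8 [ 0.6056 -0.0741  0.078 ]
pad [216.   97.2] 0.64 [0.609  0.0052 0.012 ]
```

Request:
carry_out --commands '[[[0.0003, 0.0084, 0], -0.08, 0.1], [[0.0003, 0.0084, 0], -0.08, 0.1], [[0.0003, 0.0084, 0], -0.08, 0.1], [[0, 0, 0], 0, 0.1]]'

```text
time: 8.57
tool_pos: [0.5008, -0.0805, 0.1051]
tool_rot: [3.14, -0.003, 0.051]
contact_force: [1.2, 0.1, 6.7]
opening: 0.0234
grip_force: 12.0
```

Request:
carry_out --commands '[[[0.0003, 0.0084, 0], -0.08, 0.1], [[0.0003, 0.0084, 0], -0.08, 0.1], [[0.0003, 0.0084, 0], -0.08, 0.1], [[0, 0, 0], 0, 0.1]]'

```text
time: 9.07
tool_pos: [0.5052, -0.1053, 0.1051]
tool_rot: [3.14, -0.003, 0.291]
contact_force: [0.8, 0.1, 5.8]
opening: 0.0236
grip_force: 12.0
```

```bash
cat > look.py <<'E'
from h import *
np.set_printoptions(precision=4,suppress=True)
st=robot.observe();w=robot.read_camera("wrist");t=robot.read_camera("top")
print(st["time"],st["tool_pos"],st["tool_rot"],st["contact_force"],st["opening"],st["grip_force"])
f=st["contact_force"];y=st["tool_rot"][2]
print("tool x,y force",f[0]*np.cos(y)+f[1]*np.sin(y),f[0]*np.sin(y)-f[1]*np.cos(y))
for n,z in dict(knob_center=.103,lever_tip=.098,lever_pivot=.098,wrench_axis=.078,pad=.012,half_a=.012,fence=.012).items():
    for q in robot.tip_of(w,n)[:3 if n=="half_a" else 1]: print(n,np.round(q["at"],1),round(q["p"],2),watz(w,q["at"],z,st))
E
python3 look.py
```

```text
9.075 [ 0.5052 -0.1053  0.1051] [ 3.1396 -0.0026  0.2908] [0.8095 0.0648 5.7944] 0.023585478022572732 12.001392245292664
tool x,y force 0.7940517890897018 0.16998658495468094
knob_center [316.8 272.7] 0.73 [ 0.5021 -0.1056  0.103 ]
lever_tip [322.2  93.5] 0.98 [ 0.5906 -0.0819  0.098 ]
lever_pivot [315.6 159.6] 0.85 [ 0.559  -0.0881  0.098 ]
wrench_axis [312.8  66.1] 0.78 [ 0.6049 -0.0728  0.078 ]
pad [214.5  51. ] 0.89 [0.6075 0.008  0.012 ]
half_a [ 53.3 200.8] 0.85 [0.4351 0.166  0.012 ]
half_a [160.5 230.3] 0.73 [0.4479 0.0247 0.012 ]
half_a [166.3  43.3] 0.64 [0.6071 0.0522 0.012 ]
fence [83.1 24.4] 0.72 [0.6166 0.1545 0.012 ]
```

Request:
carry_out --commands '[[[0.0003, 0.0084, 0], -0.08, 0.1], [[0.0003, 0.0084, 0], -0.08, 0.1], [[0.0003, 0.0084, 0], -0.08, 0.1], [[0, 0, 0], 0, 0.1]]'

```text
time: 10.02
tool_pos: [0.5154, -0.1281, 0.105]
tool_rot: [3.139, -0.003, 0.53]
contact_force: [2.2, 1.1, 7.3]
opening: 0.024
grip_force: 12.0
```

Request:
carry_out --commands '[[[0, 0.0042, 0], -0.04, 0.1], [[0, 0, 0], 0, 0.1]]'

```text
time: 10.28
tool_pos: [0.5174, -0.1312, 0.1051]
tool_rot: [3.139, -0.002, 0.569]
contact_force: [1.7, 1.2, 5.6]
opening: 0.0234
grip_force: 12.0
```

```bash
python3 look.py
```

```text
10.275 [ 0.5174 -0.1312  0.1051] [ 3.1391 -0.0025  0.5694] [1.7261 1.2176 5.5643] 0.02341981139990834 12.002199590206146
tool x,y force 2.1102050926518077 -0.09481083529649625
knob_center [319.6 270.6] 0.84 [ 0.5166 -0.1332  0.103 ]
lever_tip [334.3  93.6] 0.92 [ 0.5964 -0.0903  0.098 ]
lever_pivot [317.1 159.3] 0.81 [ 0.5651 -0.1006  0.098 ]
wrench_axis [313.6  69.1] 0.96 [ 0.6033 -0.0741  0.078 ]
pad [230.7  21.7] 0.95 [0.611  0.0072 0.012 ]
half_a [ 33.1 127.5] 0.92 [0.4334 0.1689 0.012 ]
half_a [185.4   4.4] 0.84 [0.6076 0.0515 0.012 ]
half_a [129.  183.6] 0.61 [0.4492 0.0238 0.012 ]
```

Request:
carry_out --commands '[[[0, 0.0026, 0], -0.025, 0.1], [[0, 0.0021, 0], -0.02, 0.1], [[0, 0, 0], 0, 0.1]]'

```text
time: 11.1
tool_pos: [0.5199, -0.1349, 0.105]
tool_rot: [3.139, -0.002, 0.614]
contact_force: [3.3, 2.0, 6.4]
opening: 0.0238
grip_force: 12.0
```

```bash
cat > f.py <<'E'
from h import *
np.set_printoptions(precision=4,suppress=True)
st=robot.observe();f=st["contact_force"];y=st["tool_rot"][2]
a=st["tool_pos"][:2]-[.604,-.0735]
print(round(st["time"],2),"tool x,y force",round(f[0]*np.cos(y)+f[1]*np.sin(y),2),round(f[0]*np.sin(y)-f[1]*np.cos(y),2),"pos",st["tool_pos"],"yaw",round(y,3),"r,wrench",np.hypot(*a),np.arctan2(a[1],-a[0])-.075)
E
python3 f.py
```

```text
11.1 tool x,y force 3.83 0.27 pos [ 0.5199 -0.1349  0.105 ] yaw 0.614 r,wrench 0.10410991458467024 -0.7059098799901101
```

Request:
carry_out --commands '[[[0.0013, -0.0084, 0], 0.08, 0.1], [[0.0003, -0.0084, 0], 0.08, 0.1], [[0.0003, -0.0084, 0], 0.08, 0.1], [[0.0003, -0.0084, 0], 0.08, 0.1], [[0.0003, -0.0084, 0], 0.08, 0.1], [[0.0003, -0.0084, 0], 0.08, 0.1], [[0.0003, -0.0084, 0], 0.08, 0.1], [[0, 0, 0], 0, 0.1]]' --newtons 16

```text
time: 12.1
tool_pos: [0.5008, -0.0805, 0.1051]
tool_rot: [3.139, -0.002, 0.054]
contact_force: [0.3, -4.5, 7.0]
opening: 0.0234
grip_force: 16.0
```

```bash
python3 f.py; python3 look.py
```

```text
12.1 tool x,y force 0.08 4.51 pos [ 0.5008 -0.0805  0.1051] yaw 0.054 r,wrench 0.10341534288145354 -0.14295340780047583
12.1 [ 0.5008 -0.0805  0.1051] [ 3.139  -0.0023  0.0541] [ 0.3266 -4.5014  7.0016] 0.023357041719211786 16.00103795528412
tool x,y force 0.0826623486771062 4.512478389682049
knob_center [318.1 269.7] 0.85 [ 0.4995 -0.0804  0.103 ]
lever_tip [340.9  93.7] 0.9 [ 0.5897 -0.0864  0.098 ]
lever_pivot [318.7 159.8] 0.63 [ 0.557  -0.0777  0.098 ]
wrench_axis [315.4  66.3] 0.8 [ 0.6052 -0.0735  0.078 ]
pad [208.8  71.7] 0.88 [0.6102 0.0095 0.012 ]
half_a [198.5 262. ] 0.93 [0.4473 0.0242 0.012 ]
half_a [ 84.2 258.8] 0.76 [0.4327 0.1671 0.012 ]
half_a [100.5  73.5] 0.64 [0.6181 0.118  0.012 ]
fence [78.4 77.7] 0.83 [0.6179 0.147  0.012 ]
```

Request:
carry_out --commands '[[[0.0003, -0.0084, 0], 0.08, 0.1], [[0.0003, -0.0084, 0], 0.08, 0.1], [[0.0003, -0.0084, 0], 0.08, 0.1], [[0, 0, 0], 0, 0.1]]'

```text
time: 13.05
tool_pos: [0.5025, -0.0554, 0.105]
tool_rot: [3.14, -0.003, -0.186]
contact_force: [-0.1, -3.7, 8.3]
opening: 0.0237
grip_force: 16.0
```

```bash
python3 f.py
```

```text
13.05 tool x,y force 0.59 3.68 pos [ 0.5025 -0.0554  0.105 ] yaw -0.186 r,wrench 0.10314561048902691 0.101773647889371
```

Request:
carry_out --commands '[[[0.0003, -0.0084, 0], 0.08, 0.1], [[0.0003, -0.0084, 0], 0.08, 0.1], [[0, 0, 0], 0, 0.1]]'

```text
time: 13.42
tool_pos: [0.5069, -0.0392, 0.105]
tool_rot: [3.14, -0.003, -0.346]
contact_force: [1.0, -4.8, 7.2]
opening: 0.0235
grip_force: 16.0
```

```bash
python3 f.py
```

```text
13.43 tool x,y force 2.6 4.21 pos [ 0.5069 -0.0392  0.105 ] yaw -0.346 r,wrench 0.10296572880609256 0.26439617543848787
```

Request:
carry_out --commands '[[[0.0003, -0.0084, 0], 0.08, 0.1], [[0.0003, -0.0084, 0], 0.08, 0.1], [[0, 0, 0], 0, 0.1]]'

```text
time: 13.8
tool_pos: [0.5139, -0.024, 0.105]
tool_rot: [3.141, -0.004, -0.506]
contact_force: [1.3, -4.5, 6.6]
opening: 0.0236
grip_force: 16.0
```

```bash
python3 f.py
```

```text
13.8 tool x,y force 3.37 3.31 pos [ 0.5139 -0.024   0.105 ] yaw -0.506 r,wrench 0.10275259898323075 0.42740390730046335
```

Request:
carry_out --commands '[[[0.0003, -0.0084, 0], 0.08, 0.1], [[0.0003, -0.0084, 0], 0.08, 0.1], [[0, 0, 0], 0, 0.1]]'

```text
time: 14.18
tool_pos: [0.5231, -0.0104, 0.105]
tool_rot: [3.141, -0.004, -0.666]
contact_force: [0.8, -6.5, 8.1]
opening: 0.0237
grip_force: 16.0
```

```bash
python3 f.py; python3 look.py
```

```text
14.18 tool x,y force 4.65 4.61 pos [ 0.5231 -0.0104  0.105 ] yaw -0.666 r,wrench 0.10261119171026815 0.5877457706573231
14.175 [ 0.5231 -0.0104  0.105 ] [ 3.1409 -0.0041 -0.6659] [ 0.8047 -6.5     8.0511] 0.02370241915478697 16.002871245145798
tool x,y force 4.6482209453652 4.614342205071624
knob_center [316.8 272.1] 0.68 [ 0.5214 -0.0073  0.103 ]
lever_tip [343.9  96.2] 0.84 [ 0.5841 -0.0731  0.098 ]
lever_pivot [318.6 161.4] 0.71 [ 0.5665 -0.044   0.098 ]
wrench_axis [318.9  66.4] 0.96 [ 0.605  -0.0746  0.078 ]
pad [223.4 153.7] 0.66 [0.6072 0.0187 0.012 ]
half_a [85.1 68.5] 0.92 [0.7617 0.073  0.012 ]
half_a [337.  296.9] 0.87 [0.4484 0.0268 0.012 ]
half_a [137.3 218.6] 0.73 [0.6196 0.1242 0.012 ]
```

First stroke: the jaw went about 11 mm and there's no squeeze yet. I'll free-wheel back for another stroke.

Request:
carry_out --commands '[[[0.0013, 0.0084, 0], -0.08, 0.1], [[0.0003, 0.0084, 0], -0.08, 0.1], [[0.0003, 0.0084, 0], -0.08, 0.1], [[0.0003, 0.0084, 0], -0.08, 0.1], [[0.0003, 0.0084, 0], -0.08, 0.1], [[0.0003, 0.0084, 0], -0.08, 0.1], [[0.0003, 0.0084, 0], -0.08, 0.1], [[0.0003, 0.0084, 0], -0.08, 0.1], [[0.0003, 0.0084, 0], -0.08, 0.1], [[0.0003, 0.0084, 0], -0.08, 0.1], [[0.0003, 0.0084, 0], -0.08, 0.1], [[0.0003, 0.0084, 0], -0.08, 0.1], [[0.0003, 0.0084, 0], -0.08, 0.1], [[0.0003, 0.0084, 0], -0.08, 0.1], [[0, 0, 0], 0, 0.1]]'

```text
time: 16.5
tool_pos: [0.5117, -0.1213, 0.105]
tool_rot: [3.139, -0.002, 0.455]
contact_force: [1.0, 0.6, 7.7]
opening: 0.0237
grip_force: 16.0
```

```bash
python3 f.py; python3 look.py
```

```text
16.5 tool x,y force 1.12 -0.1 pos [ 0.5117 -0.1213  0.105 ] yaw 0.455 r,wrench 0.10392477933512523 -0.5531050386641833
16.5 [ 0.5117 -0.1213  0.105 ] [ 3.1393 -0.0019  0.4546] [0.9673 0.5802 7.693 ] 0.023721733719533667 16.00208580493927
tool x,y force 1.1238676653031272 -0.09645436886231096
knob_center [318.2 273.5] 0.56 [ 0.5087 -0.1232  0.103 ]
lever_tip [323.  91.] 0.83 [ 0.5935 -0.0843  0.098 ]
lever_pivot [312.3 159.5] 0.68 [ 0.5614 -0.0942  0.098 ]
wrench_axis [314.   66.7] 0.71 [ 0.6048 -0.0739  0.078 ]
pad [212.8  27. ] 0.97 [0.6116 0.0174 0.012 ]
half_a [168.2  17.7] 0.73 [0.6071 0.0595 0.012 ]
half_a [137.  202.1] 0.7 [0.4488 0.0277 0.012 ]
half_a [ 40.5 156.9] 0.55 [0.4371 0.1649 0.012 ]
fence [315.6  79.6] 0.3 [ 0.6046 -0.0748  0.012 ]
```

Request:
carry_out --commands '[[[0.0003, -0.0084, 0], 0.08, 0.1], [[0.0003, -0.0084, 0], 0.08, 0.1], [[0.0003, -0.0084, 0], 0.08, 0.1], [[0, 0, 0], 0, 0.1]]'

```text
time: 17.45
tool_pos: [0.503, -0.0965, 0.105]
tool_rot: [3.14, -0.002, 0.214]
contact_force: [0.5, -0.2, 6.9]
opening: 0.0237
grip_force: 16.0
```

```bash
python3 f.py
```

```text
17.45 tool x,y force 0.48 0.28 pos [ 0.503  -0.0965  0.105 ] yaw 0.214 r,wrench 0.1036328578795137 -0.2988978334855125
```

Request:
carry_out --commands '[[[0.0003, -0.0084, 0], 0.08, 0.1], [[0.0003, -0.0084, 0], 0.08, 0.1], [[0, 0, 0], 0, 0.1]]'

```text
time: 17.82
tool_pos: [0.5008, -0.0812, 0.105]
tool_rot: [3.139, -0.003, 0.054]
contact_force: [-0.8, -6.1, 6.7]
opening: 0.0237
grip_force: 16.0
```

```bash
python3 f.py
```

```text
17.82 tool x,y force -1.16 6.01 pos [ 0.5008 -0.0812  0.105 ] yaw 0.054 r,wrench 0.10346041531455642 -0.14976763942771998
```

Request:
carry_out --commands '[[[0, -0.0042, 0], 0.04, 0.1], [[0, -0.0042, 0], 0.04, 0.1], [[0, 0, 0], 0, 0.1], [[0, 0, 0], 0, 0.1]]'

```text
time: 18.32
tool_pos: [0.5006, -0.0735, 0.1051]
tool_rot: [3.138, -0.003, -0.025]
contact_force: [-0.1, -7.1, 6.6]
opening: 0.0237
grip_force: 16.0
```

```bash
python3 f.py
```

```text
18.32 tool x,y force 0.04 7.15 pos [ 0.5006 -0.0735  0.1051] yaw -0.025 r,wrench 0.10335717766192537 -0.07467247411351521
```

Request:
carry_out --commands '[[[0, -0.0042, 0], 0.04, 0.1], [[0, -0.0042, 0], 0.04, 0.1], [[0, 0, 0], 0, 0.1], [[0, 0, 0], 0, 0.1]]'

```text
time: 18.82
tool_pos: [0.501, -0.0652, 0.1051]
tool_rot: [3.138, -0.003, -0.105]
contact_force: [0.7, -8.0, 6.6]
opening: 0.0235
grip_force: 16.0
```

```bash
python3 f.py;  python3 - <<'E'
from h import *
w=robot.read_camera("wrist");save(w,"w5.png",(0,0,400,260),2)
E
```

```text
18.82 tool x,y force 1.49 7.86 pos [ 0.501  -0.0652  0.1051] yaw -0.105 r,wrench 0.10328828838431747 0.005264756589706265
```

View pics/w5.png

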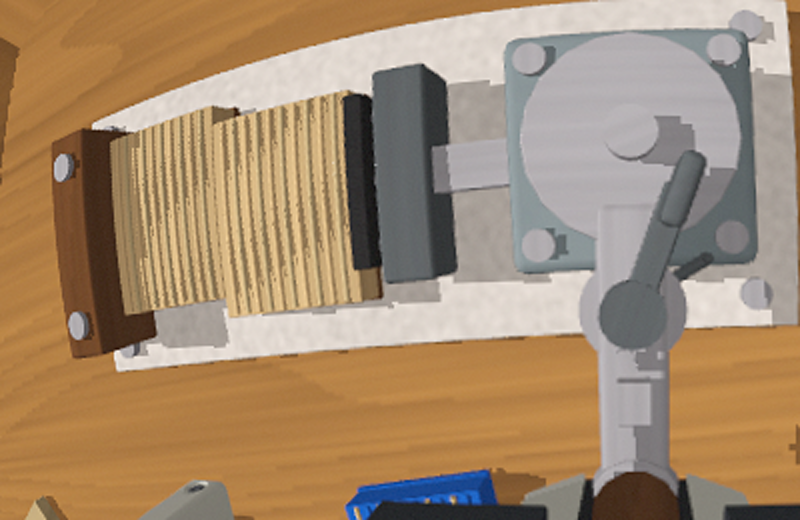

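Crop: half A meets half B at (220,210) and half B meets the fence at (115,220). The pad is pressed towards the jaw, and 7.9 N at the knob means about 29 N of squeeze. I'll let go and lift.

Request:
carry_out --commands '[[[0, 0, 0], 0, 0.55], [[0, 0, 0], 0, 0.55], [[0, 0, 0], 0, 0.55], [[0, 0, 0], 0, 0.55], [[0, 0, -0.03], 0, 0.55], [[0, 0, -0.05], 0, 0.55], [[0, 0, -0.05], 0, 0.55], [[0, 0, 0], 0, 0.55], [[0, 0, 0], 0, 0.55]]'

```text
time: 20.0
tool_pos: [0.4995, -0.0632, 0.2331]
tool_rot: [-3.141, 0.001, -0.104]
contact_force: [-0.1, -0.4, -0.9]
opening: 0.0502
grip_force: 0.0
```

```bash
python3 f.py; python3 look.py;  python3 - <<'E'
from h import *
w=robot.read_camera("wrist");save(w,"w6.png",(80,40,440,280),2.2)
E
```

```text
20.0 tool x,y force -0.11 0.38 pos [ 0.4995 -0.0632  0.2331] yaw -0.104 r,wrench 0.10497841619057026 0.023441164088704322
20.0 [ 0.4995 -0.0632  0.2331] [-3.1413  0.0014 -0.1041] [-0.1475 -0.3703 -0.9187] 0.05021515525955553 0.0
tool x,y force -0.10820885360017059 0.3836236718581243
knob_center [327.9 196.2] 0.97 [ 0.5009 -0.0725  0.103 ]
lever_tip [331.8 100.4] 0.78 [ 0.5865 -0.0846  0.098 ]
lever_pivot [323.3 133.8] 0.86 [ 0.5575 -0.0741  0.098 ]
wrench_axis [319.7  82.2] 0.73 [ 0.6056 -0.0761  0.078 ]
pad [239.7  98.8] 0.97 [0.6042 0.0179 0.012 ]
half_a [159.5 240.9] 0.76 [0.4348 0.1683 0.012 ]
half_a [205.3 101.4] 0.75 [0.6085 0.0612 0.012 ]
half_a [160.7 101.9] 0.67 [0.62   0.1223 0.012 ]
fence [144.4 110.6] 0.96 [0.6141 0.1485 0.012 ]
```

View pics/w6.png

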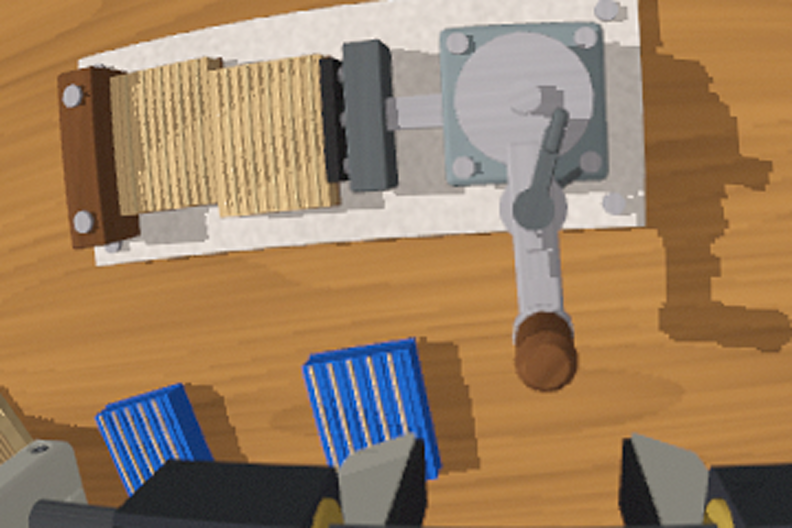

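The halves sit tight against the fence. The lever fin, at (560,130) in the crop, is still on the tighten side and the gripper is clear. Handing in.

```bash
python3 -c "
from cell import robot
print(robot.hand_in())"
```

```text
the job is handed in; nothing more can be done
None
```

The job is handed in (no verdict came back): the two halves are clamped tight against the fence at about 29 N, estimated from the force felt at the knob, with the lever left at tighten, the wrench released and the bystanders never approached, in about 20 s.

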